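# Line up the rivet dies by size

### The arm

A 6-joint arm with a two-finger parallel gripper is mounted at the origin on a cart in front of the work surface, level with it; the furniture and walls round the work are solid. World frame = base frame: x ahead of the robot, y to its left, z up, the work surface at z = 0. Lengths are in m, angles in degrees, forces in N, time in s.
With the tool pointing down it reaches from about 0.3 to 0.75 m from the base axis. Payload 8.5 kg.
Tool frame: the origin (TCP) lies at the very end of the fingers, on their centre line; the grasp point (between the pads) lies 19 mm behind it (env.hold_point_z is the distance from the TCP to the grasp point, in m); z points along the fingers, y is the line along which they close (so a half turn about z gives the same grasp; the last joint's range is limited). The gripper opens to 85 mm and grips with 20 to 120 N. Pads are 22 mm wide; open, the fingers measure 114 mm over their backs; the gripper's body (76 mm by 85 mm) begins 54 mm behind the grasp point. The pads swing forward as they close: fully open they stand 13 mm farther back than shut.
Start: joints at [62.722, 21.807, 74.336, -0, 83.858, -12.336], TCP at [0.142, 0.531, 0.231] pointing down, gripper open.
Joint ranges: [-178.18, 178.18], [-50.72, 133.34], [12.68, 142.11], [-81.47, 261.47], [9.98, 163.14], [-165.26, 165.26]. Speed limits (degrees/s): [136.94, 136.94, 180, 180, 180, 180].

### API

Orientations are given as a 3x3 rotation matrix whose columns are the frame's x, y, z axes.
In Python, from rig import env, optics gives the robot as it stands.
- The arm moves only by the shell command python3 -m jog 'ROWS' [OPENING] [FORCE]. ROWS is JSON, a list of rows, each an object with "linear": the shift along the tool's x, y, z in units of 40 mm (1.0 is 40 mm), a list of three; "roll": the turn about the tool's z in units of 5 degrees (1.0 is 5 degrees). A call has 1 to 12 rows; each row shifts and turns the commanded pose from where the row before left it, along the tool's axes as they then stand; what a row does not reach is not made up. A row lasts 1/12 s, in which the tool goes at most 41.7 mm and 7.16 degrees, less where a joint would pass 70% of its speed; a pose out of reach is approached as far as the arm can. A call is refused whole if a number of a shift passes 1 or a number of a turn 1, either way. A call with a gripper value outside its range is refused whole. OPENING is the opening, from -1 (shut) to 1 (fully open), set as the call begins (- or left out, the last holds). The fingers move at their own pace and stop on an object; FORCE is the grip in N (left out, the last holds). Time passes only in rows, so rows that do not move let the fingers close. It gives the time, the measured TCP pose, the force, the opening and the grip force at its end, in the units of the state.
- env.observe(): the state, without advancing time (a new reading comes with each control period).
- optics.get_image(name): name is "scene" or "top" or "wrist"; returns the picture (400x640x3 uint8, red, green, blue); there is no depth.
- optics.calibration(name): a dict with "fov_y" (degrees; the focal length in pixels is half the picture's height over the tangent of half this angle, whatever the lens; pixels are square), "cx", "cy" (the principal point, pixels), "T" (4x4, takes a point from camera to world coordinates). Camera axes: x right, y down, z forward; pixel columns grow to the right and rows downward; lengths in m; the calibration is good to about 2 mm. A picture is of the moment at which its call begins: read the wrist's pose just before it. calibration takes no time and is no camera call; for the wrist camera it gives the pose at the moment of the call.
- env.close_job(): hands the job in; it is judged then, once.
The state is a dict: "time_s": time; "q": joint angles; "qvel": joint speeds; "joint_efforts": joint torques, N m; "position": TCP position; "tool_rot": TCP orientation; "ft_force": force on the tool from outside, world axes, zero at the start; "wrist_torque": the same for the moment, N m; "grip_width": finger opening in m; "gripper_force": force on a finger pad.
Only numpy, scipy, OpenCV 4.12 (cv2) and the standard library are available. Lean on these libraries where they do the work, as an engineer would, in place of code of your own. Each camera call takes 0.05 s, during which the arm holds its last target. There are 200 camera calls.

### The job

Set the four loose steel rivet dies upright on the row of rubber pads on the board, one in the middle of each pad, in order of size: the smallest on the end pad that has the tray of rivets in front of it, up to the largest on the end pad that has the notched gauge block in front of it. Leave the tray and the gauge block where they are.

Things in the scene. Friction and masses are not known exactly. Their poses are not given: they have to be found in the camera images.
- die_32: smallest of four rivet dies: upright turned steel cylinder, 22 mm in diameter, 32 mm tall, a fine knurled band half way up, sides straight to 9 mm below the top, then tapering to a blunt nose. Loose, under 0.6 kg. Stands on the bench or on the cabinet top at the right, which is 3 mm lower. Origin: centre of the underside; z up.
- die_44: second smallest of four rivet dies: upright turned steel cylinder, 28 mm in diameter, 44 mm tall, a fine knurled band half way up, sides straight to 9 mm below the top, then tapering to a blunt nose. Loose, under 0.6 kg. Stands on the bench or on the cabinet top at the right, which is 3 mm lower. Origin: centre of the underside; z up.
- die_56: second largest of four rivet dies: upright turned steel cylinder, 35 mm in diameter, 56 mm tall, a fine knurled band half way up, sides straight to 9 mm below the top, then tapering to a blunt nose. Loose, under 0.6 kg. Stands on the bench or on the cabinet top at the right, which is 3 mm lower. Origin: centre of the underside; z up.
- die_68: largest of four rivet dies: upright turned steel cylinder, 42 mm in diameter, 68 mm tall, a fine knurled band half way up, sides straight to 9 mm below the top, then tapering to a blunt nose. Loose, under 0.6 kg. Stands on the bench or on the cabinet top at the right, which is 3 mm lower. Origin: centre of the underside; z up.
- pad_1: the leftmost (+y end) of four equal round black rubber pads, 60 mm across, 2 mm thick, in a row 80 mm apart on a thin wooden board (80 x 332 x 6 mm) fixed flat on the bench. Fixed. Origin: centre of the pad's underside, 6 mm above the bench; a die stands on its top, 2 mm above the origin. Its y axis runs along the row towards the +y end.
- pad_2: second from the left of four equal round black rubber pads, 60 mm across, 2 mm thick, in a row 80 mm apart on a thin wooden board (80 x 332 x 6 mm) fixed flat on the bench. Fixed. Origin: centre of the pad's underside, 6 mm above the bench; a die stands on its top, 2 mm above the origin. Its y axis runs along the row towards the +y end.
- pad_3: third from the left of four equal round black rubber pads, 60 mm across, 2 mm thick, in a row 80 mm apart on a thin wooden board (80 x 332 x 6 mm) fixed flat on the bench. Fixed. Origin: centre of the pad's underside, 6 mm above the bench; a die stands on its top, 2 mm above the origin. Its y axis runs along the row towards the +y end.
- pad_4: the rightmost (-y end) of four equal round black rubber pads, 60 mm across, 2 mm thick, in a row 80 mm apart on a thin wooden board (80 x 332 x 6 mm) fixed flat on the bench. Fixed. Origin: centre of the pad's underside, 6 mm above the bench; a die stands on its top, 2 mm above the origin. Its y axis runs along the row towards the +y end.
- rivet_tray: small open grey tray of brass rivets, 62 mm deep, 88 mm along the row and 21 mm high, loose on the work surface, standing directly in front of (on the robot's side of) one of the two end pads, 95 mm from that pad's centre; which end differs from start to start. It stays where it is. Origin: centre of the underside.
- edge_gauge: small pale grey block with a notch across its top, 28 mm deep, 45 mm along the row and 24 mm high, loose on the work surface, standing directly in front of the other end pad, 95 mm from that pad's centre. It stays where it is. Origin: centre of the underside.

How it is judged (in metres and radians):
At the end, for the whole second after the job is handed in: Counted from the pad nearest the rivet tray, the dies stand in order 32, 44, 56, 68 mm tall, each upright (within 0.1 rad), on its pad's top (within 3 mm in height) and within 12 mm of its pad's centre, released and at rest (((horizontal distance between rivet_tray and pad_1 below 0.2 m and horizontal distance between die_32 and pad_1 below 0.012 m and horizontal distance between die_44 and pad_2 below 0.012 m and horizontal distance between die_56 and pad_3 below 0.012 m and horizontal distance between die_68 and pad_4 below 0.012 m) or (horizontal distance between rivet_tray and pad_4 below 0.2 m and horizontal distance between die_32 and pad_4 below 0.012 m and horizontal distance between die_44 and pad_3 below 0.012 m and horizontal distance between die_56 and pad_2 below 0.012 m and horizontal distance between die_68 and pad_1 below 0.012 m)) and height (world z) of die_32 between 0.005 and 0.011 m and angle between each of die_32, die_44, die_56, die_68's own z axis and vertical below 0.1 rad and linear speed of each of die_32, die_44, die_56, die_68 below 0.02 m/s and angular speed of each of die_32, die_44, die_56, die_68 below 0.2 rad/s and height (world z) of die_44 between 0.005 and 0.011 m and height (world z) of die_56 between 0.005 and 0.011 m and height (world z) of die_68 between 0.005 and 0.011 m); the robot touches nothing.
It fails at once if the rivet tray is pushed more than 20 mm from its place (distance of rivet_tray from where it was at the start of the episode above 0.02 m).
It fails at once if the gauge block is pushed more than 20 mm from its place (distance of edge_gauge from where it was at the start of the episode above 0.02 m).
It also fails if it takes over 112 s, if anything falls off the work surface, if the arm or the gripper's body presses on something with over 40 N, if the wrist force passes 120 N, or if a joint passes its speed limit or range.

## Working session

There is one attempt and no reset: what is moved stays moved. The work goes in short steps, Python scripts to look and compute and a shell command to move; the robot and the scene stay as the last step left them, time stands still between calls to the robot, and variables do not carry over. Pictures are saved under pics/ and viewed, at most 14 in all, crops included, and the job is handed in when it is done.

```bash
ls; mkdir -p pics; python3 - <<'E'
from rig import env, optics
import cv2
for n in ("scene","top","wrist"):
    c=optics.calibration(n); print(n,c['fov_y'],c['cx'],c['cy'],c.keys()); print(c['T'].round(3) if hasattr(c['T'],'round') else c['T'])
    cv2.imwrite(f"pics/{n}0.png",optics.get_image(n)[:,:,::-1])
s=env.observe(); print(s['time_s'],s['position'],s['tool_rot'],s['grip_width'],env.hold_point_z)
E
```

```text
pics
scene 56.898255971980895 321.60685772766044 201.7166395670899 dict_keys(['fov_y', 'cx', 'cy', 'T'])
[[ 0.921 -0.196  0.336  0.202]
 [-0.388 -0.498  0.775 -0.687]
 [ 0.016 -0.845 -0.535  0.539]
 [ 0.     0.     0.     1.   ]]
top 48.59698089920364 324.7780268464487 202.28414633700712 dict_keys(['fov_y', 'cx', 'cy', 'T'])
[[-0.004 -0.997  0.079  0.457]
 [-1.     0.005  0.014  0.032]
 [-0.014 -0.079 -0.997  1.179]
 [ 0.     0.     0.     1.   ]]
wrist 67.53209804134532 323.704418402719 202.30596483033204 dict_keys(['fov_y', 'cx', 'cy', 'T'])
[[ 0.259  0.926  0.276  0.07 ]
 [ 0.966 -0.247 -0.075  0.55 ]
 [-0.001  0.286 -0.958  0.374]
 [ 0.     0.     0.     1.   ]]
0.15 [0.14173049 0.53122187 0.230869  ] [[-9.66185010e-01  2.57849337e-01 -4.95088024e-04]
 [ 2.57849704e-01  9.66184583e-01 -9.39106459e-04]
 [ 2.36198438e-04 -1.03500888e-03 -9.99999436e-01]] 0.08555593223763912 0.0187
```

View pics/top0.png

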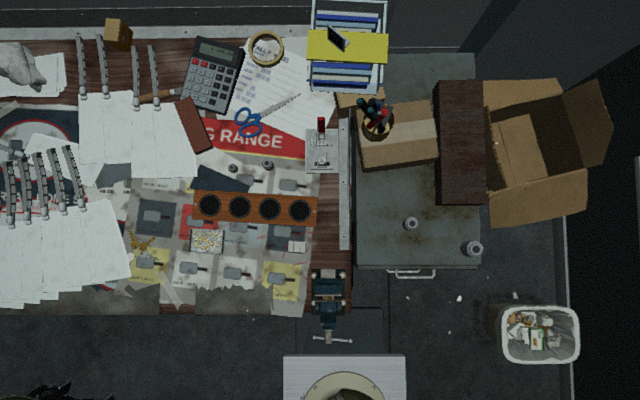

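View pics/scene0.png

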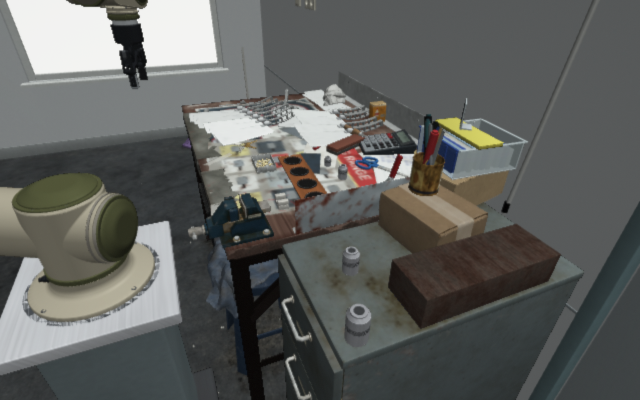

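Top view: pads are at about (209,205) to (300,209). The tray at (207,240) sits in front of pad_1 and the gauge at (297,245) in front of pad_4. Two dies are behind the board at (234,167) and (267,165), and two are on the cabinet at (411,223) and (473,248). Between bench and cabinet there's an upright metal plate, with a vise in front.

```bash
cat > h.py <<'E'
import numpy as np, cv2
from rig import env, optics
def ray(c,u,v):
    f=200/np.tan(np.radians(c['fov_y']/2)); T=np.array(c['T'])
    return T[:3,3], T[:3,:3]@np.array([(u-c['cx'])/f,(v-c['cy'])/f,1])
def onplane(c,u,v,z):
    o,d=ray(c,u,v); return o+d*(z-o[2])/d[2]
def proj(c,p):
    f=200/np.tan(np.radians(c['fov_y']/2)); T=np.array(c['T'])
    q=T[:3,:3].T@(np.array(p)-T[:3,3]); return f*q[0]/q[2]+c['cx'], f*q[1]/q[2]+c['cy']
def tri(c1,p1,c2,p2):
    o1,d1=ray(c1,*p1);o2,d2=ray(c2,*p2)
    s=np.linalg.lstsq(np.c_[d1,-d2],o2-o1,rcond=None)[0]
    return (o1+s[0]*d1+o2+s[1]*d2)/2
E
python3 - <<'E'
from h import *
im=cv2.imread('pics/top0.png'); c=optics.calibration('top')
g=cv2.cvtColor(im,cv2.COLOR_BGR2GRAY)
sub=(g[180:235,185:325]<45).astype(np.uint8)
n,l,st,ce=cv2.connectedComponentsWithStats(sub)
for i in range(1,n):
    if 200<st[i,4]<600:
        u,v=ce[i]+[185,180]; print('pad',u,v,st[i],onplane(c,u,v,.008).round(4))
for u,v,h in((234,167,.04),(267,165,.04),(411,223,.05),(473,248,.06),(207,240,.02),(297,245,.02),(345,190,.05),(328,290,.08)):
    print(u,v,onplane(c,u,v,h).round(3))
s=cv2.imread('pics/scene0.png')
a=cv2.resize(im[140:280,180:330],None,fx=4,fy=4)[:,:600]; cv2.imwrite('pics/a.png',a)
b=cv2.resize(im[195:275,385:495],None,fx=5,fy=5,interpolation=cv2.INTER_CUBIC)
d=cv2.resize(s[230:350,320:390],None,fx=3.4,fy=3.4)[:400]
e=cv2.resize(s[130:240,225:425],None,fx=4,fy=4); cv2.imwrite('pics/e.png',e)
w=np.zeros((400,800,3),np.uint8); w[:,:550]=b; w[:,550:788]=d[:400,:238][:, :238]; cv2.imwrite('pics/b.png',w)
E
```

```text
pad 225.46689895470382 185.33449477351917 [ 16   0  49  13 287] [0.5969 0.3128 0.008 ]
pad 209.54722222222222 205.01111111111112 [ 14  14  22  23 360] [0.5444 0.3546 0.008 ]
pad 239.439226519337 206.61325966850828 [ 44  16  22  22 362] [0.5397 0.2748 0.008 ]
pad 269.4585635359116 208.61325966850828 [ 74  18  22  22 362] [0.534  0.1949 0.008 ]
pad 299.3285714285714 210.6942857142857 [104  20  22  22 350] [0.528  0.1156 0.008 ]
234 167 [0.641 0.284 0.04 ]
267 165 [0.646 0.197 0.04 ]
411 223 [ 0.493 -0.171  0.05 ]
473 248 [ 0.429 -0.323  0.06 ]
207 240 [0.452 0.357 0.02 ]
297 245 [0.438 0.121 0.02 ]
345 190 [ 0.578 -0.004  0.05 ]
328 290 [0.329 0.04  0.08 ]
```

View pics/a.png

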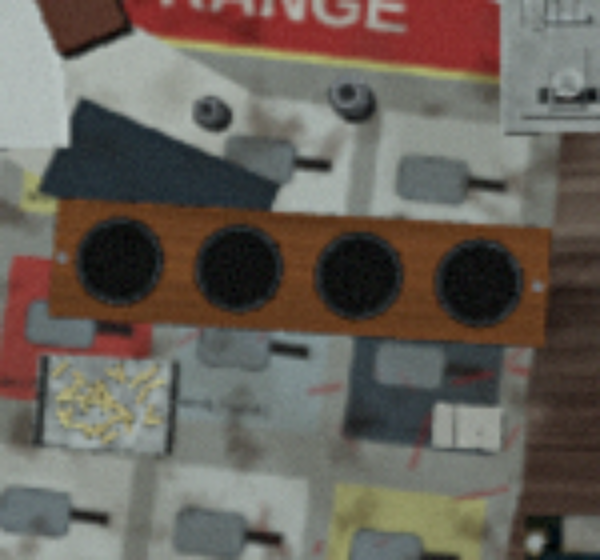

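View pics/b.png

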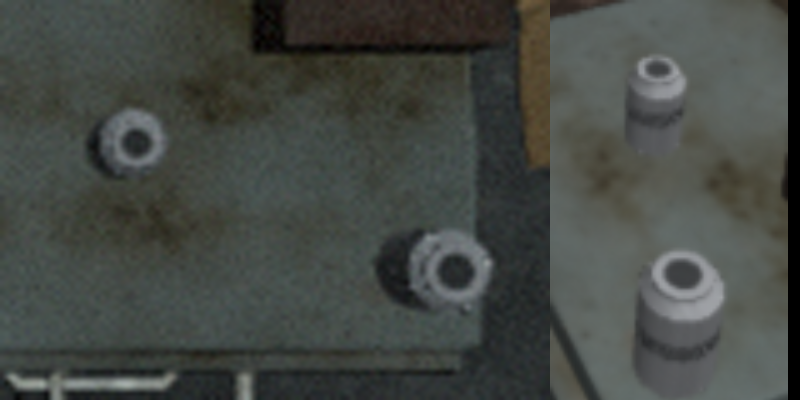

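View pics/e.png

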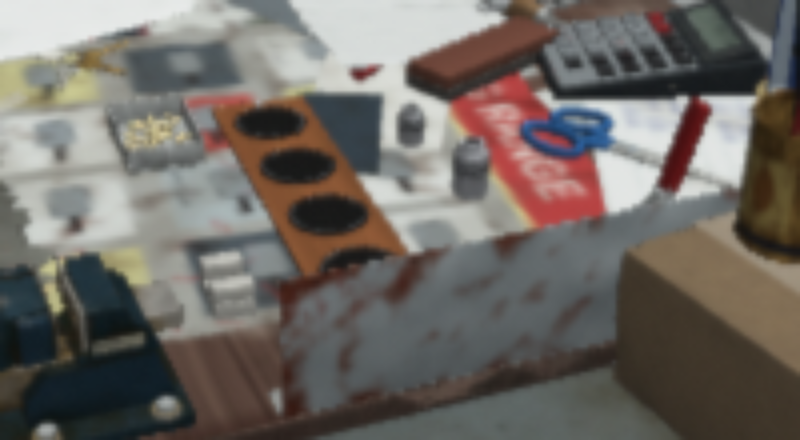

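Crops: die A's nose hole is at about (233,168) and B's at (268,163). Going by apparent width, A is 32 and B is 44. On the cabinet, C is at (412,224) (56) and D at (476,249) (68). Next I'll check this from two views.

```bash
python3 - <<'E'
from h import *
t=optics.calibration('top'); s=optics.calibration('scene')
# top-hole px in top, scene
D={'A32':((233.2,168.2),(225+409/4,130+107/4),.032),'B44':((267.7,163.3),(225+471/4,130+143/4),.044),
'C56':((412.4,223.6),(352.1,250),.053),'D68':((476.4,249.2),(359.7,310.3),.065)}
for k,(a,b,h) in D.items(): print(k,'tri',tri(t,a,s,b).round(4),'plane',onplane(t,*a,h).round(4),onplane(s,*b,h).round(4))
print('plate top far/near', tri(t,(346,118),s,(225+740/4,130+190/4)).round(3), tri(t,(344,250),s,(225+280/4,130+285/4)).round(3))
print('vise top',tri(t,(322,283),s,(225+110/4,130+258/4)).round(3))
E
```

```text
A32 tri [0.6397 0.2869 0.0326] plane [0.6391 0.2873 0.032 ] [0.6409 0.2878 0.032 ]
B44 tri [0.6502 0.1952 0.042 ] plane [0.6494 0.1951 0.044 ] [0.6488 0.1916 0.044 ]
C56 tri [ 0.4923 -0.1749  0.0531] plane [ 0.4911 -0.1744  0.053 ] [ 0.4936 -0.1752  0.053 ]
D68 tri [ 0.4272 -0.3301  0.0657] plane [ 0.4262 -0.3298  0.065 ] [ 0.4285 -0.3299  0.065 ]
plate top far/near [ 0.752 -0.005  0.085] [ 0.429 -0.001  0.083]
vise top [0.347 0.055 0.088]
```

```bash
cat >> h.py <<'E'
def need(*p):
    s=env.observe(); R=np.array(s['tool_rot']); d=R.T@(np.array(p)-s['position'])/.04
    y=R[:,1]; print(p,'units',d.round(2),'yang',np.degrees(np.arctan2(y[1],y[0])).round(2)); return d
E
python3 -m jog '[{"roll":1},{"roll":1},{"roll":1},{"roll":1},{"roll":1},{"roll":1},{"roll":1},{"roll":1},{"roll":1},{"roll":1},{"roll":1},{"roll":1}]'
python3 -m jog '[{"roll":1},{"roll":1},{"roll":1},{"roll":0.8},{"roll":0},{"roll":0}]' 1
python3 -c "
from h import *
need(.64,.2,.16)"
```

```text
(0.64, 0.2, 0.16) units [-14.17  -4.79   1.77] yang 75.06invalid input
invalid input
```

```bash

python3 -m jog '[{"linear":[0,0,0],"roll":1},{"linear":[0,0,0],"roll":1},{"linear":[0,0,0],"roll":1},{"linear":[0,0,0],"roll":1},{"linear":[0,0,0],"roll":1},{"linear":[0,0,0],"roll":1},{"linear":[0,0,0],"roll":1},{"linear":[0,0,0],"roll":1},{"linear":[0,0,0],"roll":1},{"linear":[0,0,0],"roll":1},{"linear":[0,0,0],"roll":1},{"linear":[0,0,0],"roll":1}]' 1
python3 -m jog '[{"linear":[0,0,0],"roll":1},{"linear":[0,0,0],"roll":1},{"linear":[0,0,0],"roll":1},{"linear":[0,0,0],"roll":0.8},{"linear":[0,0,0],"roll":0},{"linear":[0,0,0],"roll":0}]'
python3 -c "
from h import *
need(.64,.2,.16)"
```

```text
time_s: 1.15
position: [0.1417, 0.5313, 0.231]
tool_rot: [[-0.256, 0.967, -0.0], [0.967, 0.256, -0.001], [-0.001, -0.0, -1.0]]
ft_force: [-0.1, -0.2, -0.3]
grip_width: 0.0852
gripper_force: 0.0
time_s: 1.65
position: [0.1418, 0.5313, 0.2311]
tool_rot: [[0.067, 0.998, -0.0], [0.998, -0.067, -0.0], [-0.0, -0.0, -1.0]]
ft_force: [-0.0, -0.5, 0.4]
grip_width: 0.0855
gripper_force: 0.0
(0.64, 0.2, 0.16) units [-7.43 12.98  1.78] yang -3.82
```

```bash

python3 -m jog '[{"linear":[-0.54,0.8,0],"roll":0},{"linear":[-0.54,0.8,0],"roll":0},{"linear":[-0.54,0.8,0],"roll":0},{"linear":[-0.54,0.8,0],"roll":0},{"linear":[-0.54,0.8,0],"roll":0},{"linear":[-0.54,0.8,0],"roll":0},{"linear":[-0.54,0.8,0],"roll":0},{"linear":[-0.54,0.8,0],"roll":0},{"linear":[-0.54,0.8,0],"roll":0},{"linear":[-0.54,0.8,0],"roll":0},{"linear":[-0.54,0.8,0],"roll":0},{"linear":[-0.54,0.8,0],"roll":0}]'
python3 -m jog '[{"linear":[0,0.8,0],"roll":0},{"linear":[0,0.8,0],"roll":0},{"linear":[0,0.7,0],"roll":0},{"linear":[0,0,0],"roll":0},{"linear":[0,0,0],"roll":0},{"linear":[0,0,0],"roll":0}]'
python3 - <<'E'
from h import *
c=optics.calibration('wrist'); im=optics.get_image('wrist')[:,:,::-1].copy()
cv2.imwrite('pics/w1.png',im)
for n,p in dict(A=(.64,.287,.032),B=(.65,.195,.044),p1=(.5444,.3546,.008),p2=(.5397,.2748,.008),p3=(.534,.1949,.008),p4=(.528,.1156,.008)).items(): print(n,proj(c,p))
need(.64,.287,.05)
E
```

```text
time_s: 2.65
position: [0.5083, 0.2449, 0.2313]
tool_rot: [[0.066, 0.998, -0.0], [0.998, -0.066, 0.0], [0.0, -0.0, -1.0]]
ft_force: [0.8, 1.0, -0.0]
grip_width: 0.0854
gripper_force: 0.0
time_s: 3.15
position: [0.5983, 0.2402, 0.231]
tool_rot: [[0.067, 0.998, -0.001], [0.998, -0.067, -0.0], [-0.0, -0.001, -1.0]]
ft_force: [-0.3, 0.5, -0.4]
grip_width: 0.0853
gripper_force: 0.0
A (np.float64(359.4225784014039), np.float64(134.6570983771154))
B (np.float64(371.8274293997572), np.float64(215.18103774014324))
p1 (np.float64(270.97604147434737), np.float64(78.39460479150027))
p2 (np.float64(274.9080805628325), np.float64(149.2762698553433))
p3 (np.float64(277.6120812207771), np.float64(211.87694188483425))
p4 (np.float64(279.7463906133493), np.float64(267.07847850582095))
(0.64, 0.287, 0.05) units [1.23 0.97 4.54] yang -3.86
```

View pics/w1.png

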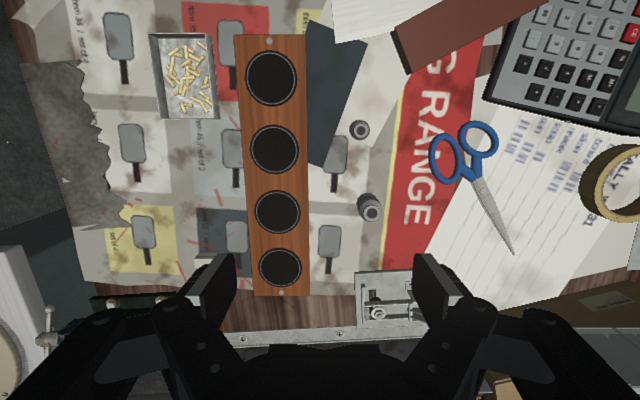

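Wrist view: pads are at about (271,78), (275,149), (277,212) and (280,268). The die noses are at about (360,130) and (371,211), close to prediction. I'll refine these with masks.

```bash
python3 - <<'E'
from h import *
im=cv2.imread('pics/w1.png'); c=optics.calibration('wrist'); g=cv2.cvtColor(im,cv2.COLOR_BGR2GRAY)
n,l,st,ce=cv2.connectedComponentsWithStats((g[40:295,240:306]<45).astype(np.uint8))
for i in range(1,n):
    if st[i,4]>700:
        u,v=ce[i]+[240,40]; print('pad',u.round(1),v.round(1),st[i],onplane(c,u,v,.008).round(4))
for nm,(u,v),h in (('A',(359,131),.032),('B',(371,211),.044)):
    p=g[v-18:v+18,u-18:u+18]
    cv2.imwrite(f'pics/d{nm}.png',cv2.resize(im[v-20:v+20,u-20:u+20],None,fx=8,fy=8,interpolation=cv2.INTER_CUBIC))
cv2.imwrite('pics/dAB.png',np.hstack([cv2.imread('pics/dA.png'),cv2.imread('pics/dB.png')]))
E
```

```text
pad 270.4 77.9 [   8   14   46   49 1711] [0.5436 0.3554 0.008 ]
pad 273.8 149.1 [  13   88   43   43 1404] [0.5382 0.2753 0.008 ]
pad 277.0 211.9 [  18  153   39   38 1157] [0.5329 0.195  0.008 ]
pad 279.7 267.5 [ 22 211  37  34 980] [0.5276 0.1149 0.008 ]
```

View pics/dAB.png

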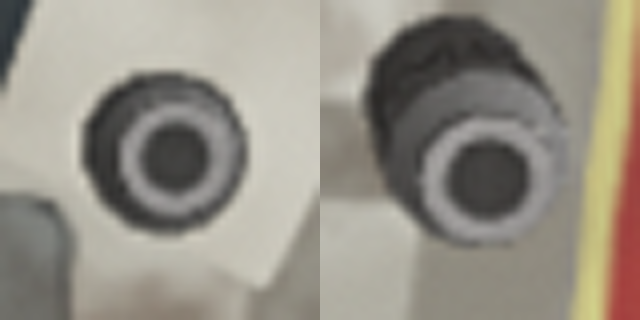

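```bash
python3 - <<'E'
from h import *
c=optics.calibration('wrist');t=optics.calibration('top')
for a,b,h in (((361.25,130.6),(233.2,168.2),.032),((372,213.25),(267.7,163.3),.044)):
    print(onplane(c,*a,h).round(4),tri(c,a,t,b).round(4))
    p=onplane(c,*a,h); need(p[0],p[1],.003)
E
```

```text
[0.6421 0.2914 0.032 ] [0.6427 0.2906 0.0166]
(np.float64(0.6420655702338202), np.float64(0.2914470889178671), 0.003) units [1.35 1.01 5.71] yang -3.86
[0.6502 0.1974 0.044 ] [0.6505 0.1958 0.0392]
(np.float64(0.650150281707413), np.float64(0.19740837759587637), 0.003) units [-0.98  1.37  5.71] yang -3.86
```

```bash

python3 -m jog '[{"linear":[0.66,0.5,0],"roll":0},{"linear":[0.66,0.51,0],"roll":0},{"linear":[0,0,0.8],"roll":0},{"linear":[0,0,0.8],"roll":0},{"linear":[0,0,0.8],"roll":0},{"linear":[0,0,0.8],"roll":0},{"linear":[0,0,0.8],"roll":0},{"linear":[0,0,0.8],"roll":0},{"linear":[0,0,0.5],"roll":0},{"linear":[0,0,0.4],"roll":0},{"linear":[0,0,0],"roll":0},{"linear":[0,0,0],"roll":0}]'
python3 -m jog '[{"linear":[0,0,0],"roll":0},{"linear":[0,0,0],"roll":0},{"linear":[0,0,0],"roll":0},{"linear":[0,0,0],"roll":0},{"linear":[0,0,0],"roll":0},{"linear":[0,0,0],"roll":0},{"linear":[0,0,0],"roll":0},{"linear":[0,0,0],"roll":0},{"linear":[0,0,0],"roll":0},{"linear":[0,0,0],"roll":0}]' -1 60
```

```text
time_s: 4.2
position: [0.6422, 0.2903, 0.0037]
tool_rot: [[0.068, 0.998, -0.001], [0.998, -0.068, -0.0], [-0.0, -0.001, -1.0]]
ft_force: [0.5, -0.3, -0.7]
grip_width: 0.0854
gripper_force: 0.0
time_s: 5.03
position: [0.6431, 0.29, 0.0041]
tool_rot: [[0.069, 0.998, 0.001], [0.998, -0.069, 0.0], [0.0, 0.001, -1.0]]
ft_force: [-1.3, -0.2, 6.3]
grip_width: 0.0197
gripper_force: 59.0
```

```bash

python3 -m jog '[{"linear":[0,0,-0.5],"roll":0},{"linear":[0,0,-0.8],"roll":0},{"linear":[0,0,-0.7],"roll":0},{"linear":[0,0,0],"roll":0},{"linear":[0,0,0],"roll":0}]'
python3 - <<'E'
from h import *
im=optics.get_image('wrist')[:,:,::-1]
cv2.imwrite('pics/w2.png',cv2.resize(im[150:400,170:490],None,fx=2,fy=2))
need(.544,.355,.084)
E
```

```text
time_s: 5.45
position: [0.6433, 0.2901, 0.0847]
tool_rot: [[0.069, 0.998, 0.003], [0.998, -0.069, 0.001], [0.001, 0.003, -1.0]]
ft_force: [-0.5, -0.8, -1.3]
grip_width: 0.0194
gripper_force: 58.8
(0.544, 0.355, 0.084) units [ 1.45 -2.57 -0.03] yang -3.94
```

View pics/w2.png

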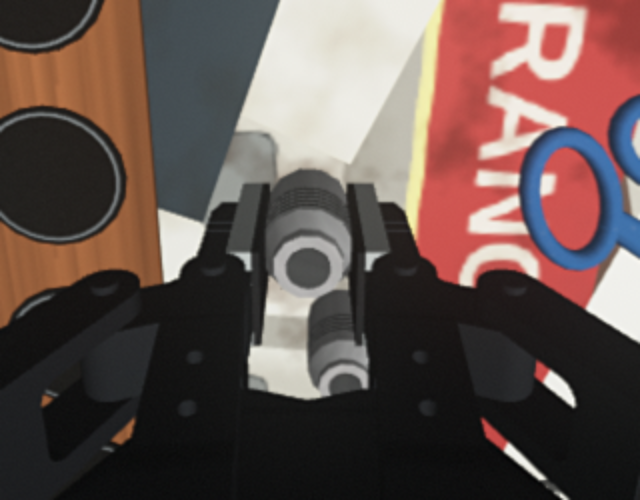

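Die 32 is held. The nose hole is at full-picture px (324,284). Next I'll check its offset from the tool axis.

```bash
python3 - <<'E'
from h import *
c=optics.calibration('wrist'); s=env.observe(); R=np.array(s['tool_rot'])
p=onplane(c,324,284,.113); print(p,(R.T@(p-s['position'])*1000).round(1))
E
```

```text
[0.64138578 0.29231305 0.113     ] [  2.3  -1.3 -30.2]
```

```bash

python3 -m jog '[{"linear":[0.29,-0.56,0],"roll":0},{"linear":[0.4,-0.7,0],"roll":0},{"linear":[0.4,-0.7,0],"roll":0},{"linear":[0.3,-0.6,0],"roll":0},{"linear":[0,0,0.5],"roll":0},{"linear":[0,0,0.6],"roll":0},{"linear":[0,0,0.4],"roll":0},{"linear":[0,0,0.2],"roll":0},{"linear":[0,0,0.12],"roll":0},{"linear":[0,0,0],"roll":0},{"linear":[0,0,0],"roll":0},{"linear":[0,0,0],"roll":0}]'
python3 -c "
from h import *
need(.544,.3527,.0115)"
```

```text
time_s: 6.5
position: [0.5429, 0.352, 0.0119]
tool_rot: [[0.068, 0.998, -0.003], [0.998, -0.068, -0.001], [-0.001, -0.003, -1.0]]
ft_force: [-11.8, -4.6, 18.5]
grip_width: 0.0195
gripper_force: 61.0
(0.544, 0.3527, 0.0115) units [0.02 0.03 0.01] yang -3.93
```

```bash

python3 -m jog '[{"linear":[0,0,-0.02],"roll":0},{"linear":[0,0,0],"roll":0},{"linear":[0,0,0],"roll":0},{"linear":[0,0,0],"roll":0},{"linear":[0,0,0],"roll":0},{"linear":[0,0,0],"roll":0},{"linear":[0,0,0],"roll":0}]' 1
python3 -m jog '[{"linear":[0,0,-0.5],"roll":0},{"linear":[0,0,-0.8],"roll":0},{"linear":[0,0,-0.8],"roll":0},{"linear":[0,0,-0.8],"roll":0},{"linear":[0,0,0],"roll":0},{"linear":[0,0,0],"roll":0}]'
python3 - <<'E'
from h import *
c=optics.calibration('wrist'); im=optics.get_image('wrist')[:,:,::-1]
print(proj(c,(.544,.355,.008)),proj(c,(.544,.355,.040)))
cv2.imwrite('pics/w3.png',im)
need(.65,.1974,.128); need(.65,.1974,.008)
E
```

```text
time_s: 7.08
position: [0.5445, 0.3524, 0.0111]
tool_rot: [[0.069, 0.998, -0.0], [0.998, -0.069, -0.0], [-0.0, -0.0, -1.0]]
ft_force: [0.4, 0.6, -0.1]
grip_width: 0.0858
gripper_force: 0.0
time_s: 7.58
position: [0.5451, 0.3528, 0.1292]
tool_rot: [[0.069, 0.998, 0.004], [0.998, -0.069, 0.002], [0.002, 0.003, -1.0]]
ft_force: [0.2, 0.3, 0.1]
grip_width: 0.0858
gripper_force: 0.0
(np.float64(323.4253217669813), np.float64(193.8026740879659)) (np.float64(323.5331866568279), np.float64(203.934332352894))
(0.65, 0.1974, 0.128) units [-3.69  2.9  -0.02] yang -3.94
(0.65, 0.1974, 0.008) units [-3.69  2.9   2.98] yang -3.94
```

View pics/w3.png

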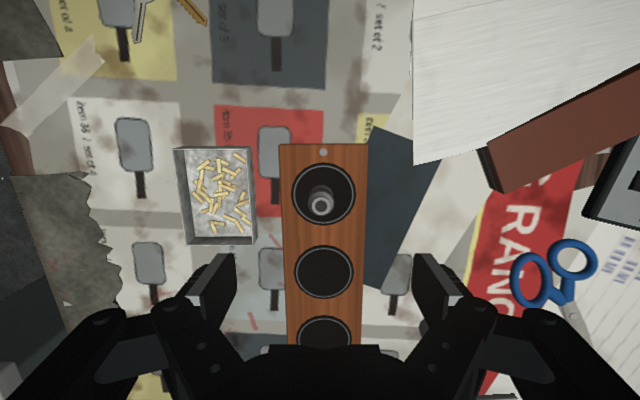

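Die 32 is centred on pad_1: its nose is at (321,205), and the ideal is (323,204). Die 44 next.

```bash

python3 -m jog '[{"linear":[-0.69,0.6,0],"roll":0},{"linear":[-0.75,0.6,0],"roll":0},{"linear":[-0.75,0.6,0],"roll":0},{"linear":[-0.75,0.6,0],"roll":0},{"linear":[-0.75,0.5,0],"roll":0},{"linear":[0,0,0],"roll":0},{"linear":[0,0,0.7],"roll":0},{"linear":[0,0,0.8],"roll":0},{"linear":[0,0,0.8],"roll":0},{"linear":[0,0,0.5],"roll":0},{"linear":[0,0,0.2],"roll":0},{"linear":[0,0,0],"roll":0}]'
python3 -m jog '[{"linear":[0,0,0],"roll":0},{"linear":[0,0,0],"roll":0},{"linear":[0,0,0],"roll":0},{"linear":[0,0,0],"roll":0},{"linear":[0,0,0],"roll":0},{"linear":[0,0,0],"roll":0},{"linear":[0,0,0],"roll":0},{"linear":[0,0,0],"roll":0}]' -1 60
python3 -m jog '[{"linear":[0,0,-0.5],"roll":0},{"linear":[0,0,-0.8],"roll":0},{"linear":[0,0,-0.7],"roll":0},{"linear":[0,0,0],"roll":0},{"linear":[0,0,0],"roll":0}]'
python3 - <<'E'
from h import *
c=optics.calibration('wrist'); s=env.observe(); R=np.array(s['tool_rot']); im=optics.get_image('wrist')[:,:,::-1]
g=cv2.cvtColor(im.copy(),cv2.COLOR_BGR2GRAY)
# dark nose disc enclosed in light ring between the fingers
best=[]
for th in (60,70,80,90,100):
    n,l,st,ce=cv2.connectedComponentsWithStats((g[230:340,280:370]<th).astype(np.uint8))
    for i in range(1,n):
        if 100<st[i,4]<900 and abs(st[i,2]-st[i,3])<6 and st[i,4]>.68*st[i,2]*st[i,3]: print(th,ce[i]+[280,230],st[i])
print(proj(c,s['position']-R[:,2]*.036))
cv2.imwrite('pics/w4.png',im)
need(.539,.275,.088)
E
```

```text
time_s: 8.63
position: [0.6484, 0.1973, 0.0043]
tool_rot: [[0.069, 0.998, -0.006], [0.998, -0.069, -0.001], [-0.001, -0.006, -1.0]]
ft_force: [0.2, 0.8, -0.1]
grip_width: 0.0851
gripper_force: 0.0
time_s: 9.3
position: [0.6505, 0.1974, 0.0086]
tool_rot: [[0.069, 0.998, 0.002], [0.998, -0.069, 0.0], [0.0, 0.002, -1.0]]
ft_force: [-1.1, -0.4, 6.9]
grip_width: 0.0264
gripper_force: 59.2
time_s: 9.72
position: [0.6506, 0.1973, 0.089]
tool_rot: [[0.069, 0.998, 0.003], [0.998, -0.069, 0.0], [0.001, 0.003, -1.0]]
ft_force: [-0.4, -0.4, -1.0]
grip_width: 0.0259
gripper_force: 59.3
80 [323.80199667 295.44425957] [ 30  53  29  26 601]
90 [323.75284553 295.49105691] [ 29  53  30  26 615]
100 [323.73534073 295.56893819] [ 29  53  30  26 631]
(np.float64(327.1733010974398), np.float64(296.7574243408182))
(0.539, 0.275, 0.088) units [ 1.75 -2.9  -0.02] yang -3.94
```

```bash

python3 -m jog '[{"linear":[0.35,-0.6,0],"roll":0},{"linear":[0.4,-0.7,0],"roll":0},{"linear":[0.4,-0.7,0],"roll":0},{"linear":[0.35,-0.6,0],"roll":0},{"linear":[0.25,-0.3,0],"roll":0},{"linear":[0,0,0.5],"roll":0},{"linear":[0,0,0.6],"roll":0},{"linear":[0,0,0.4],"roll":0},{"linear":[0,0,0.2],"roll":0},{"linear":[0,0,0.09],"roll":0},{"linear":[0,0,0],"roll":0},{"linear":[0,0,0],"roll":0}]'
python3 -m jog '[{"linear":[0,0,0],"roll":0},{"linear":[0,0,0],"roll":0},{"linear":[0,0,0],"roll":0},{"linear":[0,0,0],"roll":0},{"linear":[0,0,0],"roll":0},{"linear":[0,0,0],"roll":0},{"linear":[0,0,0],"roll":0}]' 1
python3 -m jog '[{"linear":[0,0,-0.5],"roll":0},{"linear":[0,0,-0.8],"roll":0},{"linear":[0,0,-0.9],"roll":0},{"linear":[0,0,-0.9],"roll":0},{"linear":[0,0,-0.9],"roll":0},{"linear":[0,0,-0.9],"roll":0},{"linear":[0,0,0],"roll":0},{"linear":[0,0,0],"roll":0}]'
python3 - <<'E'
from h import *
c=optics.calibration('wrist'); im=optics.get_image('wrist')[:,:,::-1]
print(proj(c,(.544,.355,.040)),proj(c,(.539,.275,.052)))
cv2.imwrite('pics/w5.png',im)
need(.4915,-.155,.205)
E
```

```text
time_s: 10.77
position: [0.5386, 0.2748, 0.0165]
tool_rot: [[0.069, 0.998, -0.002], [0.998, -0.069, -0.001], [-0.001, -0.002, -1.0]]
ft_force: [-7.1, -2.1, 11.4]
grip_width: 0.026
gripper_force: 60.5
time_s: 11.35
position: [0.5392, 0.275, 0.0156]
tool_rot: [[0.069, 0.998, -0.0], [0.998, -0.069, -0.0], [-0.0, -0.0, -1.0]]
ft_force: [0.6, 0.3, 0.3]
grip_width: 0.0852
gripper_force: 0.0
time_s: 12.02
position: [0.5397, 0.2752, 0.2137]
tool_rot: [[0.069, 0.998, 0.004], [0.998, -0.069, 0.001], [0.001, 0.004, -1.0]]
ft_force: [-0.6, 0.0, -0.6]
grip_width: 0.0856
gripper_force: 0.0
(np.float64(323.2242890600135), np.float64(105.9527411535631)) (np.float64(323.8262464045372), np.float64(186.07006715927727))
(0.4915, -0.155, 0.205) units [-10.81  -0.44   0.17] yang -3.94
```

View pics/w5.png

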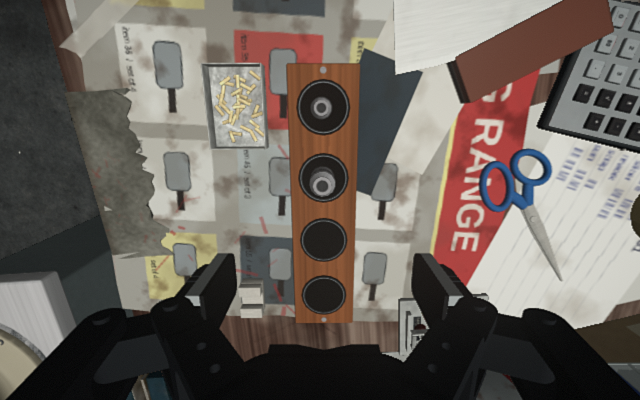

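Dies 32 and 44 stand centred, with noses at (321,107) and (321,185). Moving over to the cabinet at z 0.21.

```bash

python3 -m jog '[{"linear":[-0.5,-0.04,0],"roll":0},{"linear":[-0.9,-0.04,0],"roll":0},{"linear":[-0.9,-0.04,0],"roll":0},{"linear":[-0.9,-0.04,0],"roll":0},{"linear":[-0.9,-0.04,0],"roll":0},{"linear":[-0.9,-0.04,0],"roll":0},{"linear":[-0.9,-0.04,0],"roll":0},{"linear":[-0.9,-0.04,0],"roll":0},{"linear":[-0.9,-0.04,0],"roll":0},{"linear":[-0.9,-0.02,0],"roll":0},{"linear":[-0.9,0,0],"roll":0},{"linear":[-0.9,0,0],"roll":0}]'
python3 -m jog '[{"linear":[-0.9,0,0],"roll":0},{"linear":[-0.6,0,0],"roll":0},{"linear":[0,0,0],"roll":0},{"linear":[0,0,0],"roll":0},{"linear":[0,0,0],"roll":0}]'
python3 - <<'E'
from h import *
c=optics.calibration('wrist'); im=optics.get_image('wrist')[:,:,::-1]
print(proj(c,(.492,-.175,.053)),proj(c,(.427,-.33,.065)))
cv2.imwrite('pics/w6.png',im)
need(.492,-.175,.02)
E
```

```text
time_s: 13.07
position: [0.4943, -0.1403, 0.2101]
tool_rot: [[0.069, 0.998, -0.003], [0.998, -0.069, 0.002], [0.001, -0.003, -1.0]]
ft_force: [1.3, -0.2, -0.1]
grip_width: 0.0858
gripper_force: 0.0
time_s: 13.48
position: [0.4909, -0.1979, 0.2106]
tool_rot: [[0.069, 0.998, -0.002], [0.998, -0.069, 0.002], [0.002, -0.002, -1.0]]
ft_force: [0.2, -0.2, 0.4]
grip_width: 0.0854
gripper_force: 0.0
(np.float64(324.9629072608415), np.float64(164.68462992461198)) (np.float64(276.74818503169894), np.float64(307.0135329210231))
(0.492, -0.175, 0.02) units [ 0.56 -0.01  4.77] yang -3.88
```

View pics/w6.png

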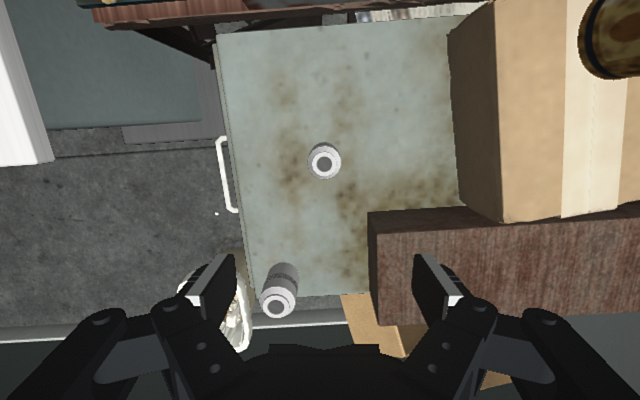

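The noses are at about (324,162) and (278,306), within 2 px of prediction. Grasping die 56.

```bash

python3 -m jog '[{"linear":[0.58,0,0.2],"roll":0},{"linear":[0,0,0.8],"roll":0},{"linear":[0,0,0.8],"roll":0},{"linear":[0,0,0.8],"roll":0},{"linear":[0,0,0.8],"roll":0},{"linear":[0,0,0.8],"roll":0},{"linear":[0,0,0.5],"roll":0},{"linear":[0,0,0.26],"roll":0},{"linear":[0,0,0],"roll":0},{"linear":[0,0,0],"roll":0}]'
python3 -m jog '[{"linear":[0,0,0],"roll":0},{"linear":[0,0,0],"roll":0},{"linear":[0,0,0],"roll":0},{"linear":[0,0,0],"roll":0},{"linear":[0,0,0],"roll":0},{"linear":[0,0,0],"roll":0},{"linear":[0,0,0],"roll":0}]' -1 70
python3 -m jog '[{"linear":[0,0,-0.5],"roll":0},{"linear":[0,0,-0.8],"roll":0},{"linear":[0,0,-0.8],"roll":0},{"linear":[0,0,-0.8],"roll":0},{"linear":[0,0,-0.8],"roll":0},{"linear":[0,0,0],"roll":0},{"linear":[0,0,0],"roll":0}]'
cat >> h.py <<'E'
def held(h):
    c=optics.calibration('wrist'); s=env.observe(); R=np.array(s['tool_rot']); im=optics.get_image('wrist')[:,:,::-1].copy()
    g=cv2.cvtColor(im,cv2.COLOR_BGR2GRAY); print('axis px',np.round(proj(c,s['position']-R[:,2]*h),1))
    for th in (70,85,100):
        n,l,st,ce=cv2.connectedComponentsWithStats((g[220:360,280:370]<th).astype(np.uint8))
        for i in range(1,n):
            if 100<st[i,4]<1500 and abs(st[i,2]-st[i,3])<8 and st[i,4]>.68*st[i,2]*st[i,3]: print(th,ce[i]+[280,220],st[i])
E
python3 - <<'E'
from h import *
held(.041)
need(.5335,.195,.16)
E
```

```text
time_s: 14.37
position: [0.4929, -0.1746, 0.0133]
tool_rot: [[0.067, 0.998, -0.001], [0.998, -0.067, 0.001], [0.0, -0.001, -1.0]]
ft_force: [-0.1, -0.0, -0.3]
grip_width: 0.0854
gripper_force: 0.0
time_s: 14.95
position: [0.4931, -0.1757, 0.0142]
tool_rot: [[0.069, 0.998, 0.001], [0.998, -0.069, -0.001], [-0.0, 0.001, -1.0]]
ft_force: [-1.0, 1.8, 7.4]
grip_width: 0.0333
gripper_force: 69.6
time_s: 15.53
position: [0.4931, -0.1758, 0.1626]
tool_rot: [[0.069, 0.998, 0.003], [0.998, -0.069, -0.002], [-0.001, 0.003, -1.0]]
ft_force: [0.1, 0.3, -2.9]
grip_width: 0.0331
gripper_force: 70.2
axis px [327.3 304.1]
(0.5335, 0.195, 0.16) units [9.31 0.39 0.03] yang -3.94
```

```bash

python3 -m jog '[{"linear":[0.5,0.03,0],"roll":0},{"linear":[0.8,0.03,0],"roll":0},{"linear":[0.9,0.03,0],"roll":0},{"linear":[0.9,0.03,0],"roll":0},{"linear":[0.9,0.03,0],"roll":0},{"linear":[0.9,0.03,0],"roll":0},{"linear":[0.9,0.03,0],"roll":0},{"linear":[0.9,0.03,0],"roll":0},{"linear":[0.9,0.03,0],"roll":0},{"linear":[0.8,0.03,0],"roll":0},{"linear":[0.6,0.03,0],"roll":0},{"linear":[0.3,0.03,0],"roll":0}]'
python3 -m jog '[{"linear":[0,0.03,0.5],"roll":0},{"linear":[0,0,0.6],"roll":0},{"linear":[0,0,0.6],"roll":0},{"linear":[0,0,0.6],"roll":0},{"linear":[0,0,0.4],"roll":0},{"linear":[0,0,0.3],"roll":0},{"linear":[0,0,0.2],"roll":0},{"linear":[0,0,0],"roll":0},{"linear":[0,0,0],"roll":0},{"linear":[0,0,0],"roll":0}]'
python3 -c "
from h import *
need(.5335,.195,.0257)"
```

```text
time_s: 16.58
position: [0.5317, 0.1972, 0.1592]
tool_rot: [[0.066, 0.998, -0.004], [0.998, -0.066, -0.0], [-0.0, -0.004, -1.0]]
ft_force: [-0.1, -0.8, -2.4]
grip_width: 0.033
gripper_force: 70.1
time_s: 17.42
position: [0.5343, 0.1943, 0.0338]
tool_rot: [[0.069, 0.998, 0.001], [0.998, -0.069, 0.0], [0.0, 0.001, -1.0]]
ft_force: [-0.4, -0.3, -2.1]
grip_width: 0.033
gripper_force: 70.1
(0.5335, 0.195, 0.0257) units [ 0.02 -0.02  0.2 ] yang -3.95
```

```bash

python3 -m jog '[{"linear":[0,0,0.1],"roll":0},{"linear":[0,0,0.1],"roll":0},{"linear":[0,0,0],"roll":0},{"linear":[0,0,0],"roll":0},{"linear":[0,0,0],"roll":0}]'
python3 -m jog '[{"linear":[0,0,0],"roll":0},{"linear":[0,0,0],"roll":0},{"linear":[0,0,0],"roll":0},{"linear":[0,0,0],"roll":0},{"linear":[0,0,0],"roll":0},{"linear":[0,0,0],"roll":0},{"linear":[0,0,0],"roll":0}]' 1
python3 -m jog '[{"linear":[0,0,-0.5],"roll":0},{"linear":[0,0,-0.8],"roll":0},{"linear":[0,0,-0.9],"roll":0},{"linear":[0,0,-0.9],"roll":0},{"linear":[0,0,-0.9],"roll":0},{"linear":[0,0,-0.7],"roll":0},{"linear":[0,0,0],"roll":0},{"linear":[0,0,0],"roll":0}]'
python3 - <<'E'
from h import *
c=optics.calibration('wrist'); im=optics.get_image('wrist')[:,:,::-1]
print(proj(c,(.5335,.195,.064)))
cv2.imwrite('pics/w7.png',im)
need(.4285,-.33,.2)
E
```

```text
time_s: 17.83
position: [0.534, 0.1944, 0.0254]
tool_rot: [[0.069, 0.998, 0.0], [0.998, -0.069, 0.0], [0.0, 0.0, -1.0]]
ft_force: [0.4, -0.2, -2.0]
grip_width: 0.0334
gripper_force: 70.2
time_s: 18.42
position: [0.534, 0.1944, 0.0254]
tool_rot: [[0.069, 0.998, 0.0], [0.998, -0.069, -0.0], [-0.0, 0.0, -1.0]]
ft_force: [0.0, 0.7, -0.3]
grip_width: 0.0855
gripper_force: 0.0
time_s: 19.08
position: [0.5343, 0.1945, 0.2146]
tool_rot: [[0.069, 0.998, 0.003], [0.998, -0.069, 0.0], [0.001, 0.003, -1.0]]
ft_force: [-0.1, 0.1, 0.0]
grip_width: 0.0852
gripper_force: 0.0
(np.float64(323.8154368028574), np.float64(187.78014547272213))
(0.4285, -0.33, 0.2) units [-13.26  -1.72   0.33] yang -3.94
```

View pics/w7.png

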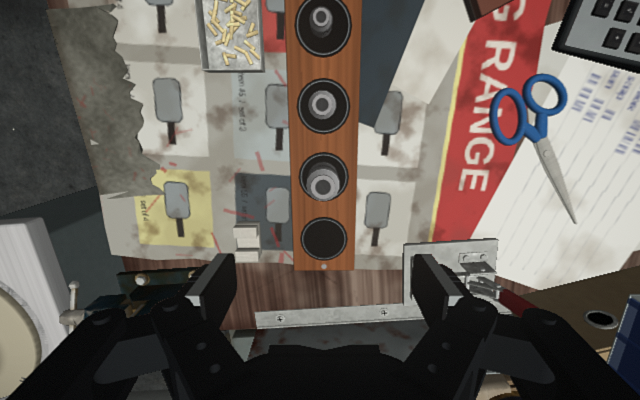

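Die 56 is centred on pad_3, nose at (323,185). Die 68 next.

```bash

python3 -m jog '[{"linear":[-0.5,-0.12,0],"roll":0},{"linear":[-0.9,-0.16,0],"roll":0},{"linear":[-0.9,-0.16,0],"roll":0},{"linear":[-0.9,-0.16,0],"roll":0},{"linear":[-0.9,-0.16,0],"roll":0},{"linear":[-0.9,-0.16,0],"roll":0},{"linear":[-0.9,-0.16,0],"roll":0},{"linear":[-0.9,-0.16,0],"roll":0},{"linear":[-0.9,-0.16,0],"roll":0},{"linear":[-0.9,-0.16,0],"roll":0},{"linear":[-0.9,-0.16,0],"roll":0},{"linear":[-0.9,0,0],"roll":0}]'
python3 -m jog '[{"linear":[-0.9,0,0],"roll":0},{"linear":[-0.9,0,0],"roll":0},{"linear":[-0.9,0,0],"roll":0},{"linear":[-0.6,0,0],"roll":0},{"linear":[-0.56,0,0],"roll":0},{"linear":[0,0,0],"roll":0},{"linear":[0,0,0],"roll":0},{"linear":[0,0,0],"roll":0}]'
python3 - <<'E'
from h import *
c=optics.calibration('wrist'); cv2.imwrite('pics/w8.png',optics.get_image('wrist')[:,:,::-1])
print(proj(c,(.4285,-.33,.065)))
need(.4285,-.33,.02)
E
```

```text
time_s: 20.13
position: [0.435, -0.217, 0.2119]
tool_rot: [[0.069, 0.998, -0.003], [0.998, -0.069, 0.002], [0.002, -0.003, -1.0]]
ft_force: [2.1, -0.2, 0.5]
grip_width: 0.0859
gripper_force: 0.0
time_s: 20.8
position: [0.4259, -0.369, 0.2122]
tool_rot: [[0.069, 0.998, -0.001], [0.998, -0.069, 0.002], [0.002, -0.002, -1.0]]
ft_force: [-0.3, -0.3, -1.1]
grip_width: 0.0852
gripper_force: 0.0
(np.float64(325.2934726565512), np.float64(149.86743982251198))
(0.4285, -0.33, 0.02) units [ 0.96 -0.    4.82] yang -3.9
```

View pics/w8.png

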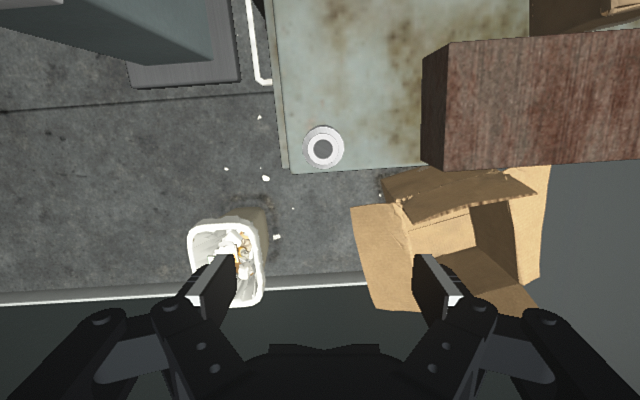

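The nose is at (323,149), as predicted. Grasping die 68.

```bash

python3 -m jog '[{"linear":[0.5,-0.02,0],"roll":0},{"linear":[0.46,-0.02,0],"roll":0},{"linear":[0,0,0],"roll":0},{"linear":[0,0,0.8],"roll":0},{"linear":[0,0,0.8],"roll":0},{"linear":[0,0,0.8],"roll":0},{"linear":[0,0,0.8],"roll":0},{"linear":[0,0,0.8],"roll":0},{"linear":[0,0,0.5],"roll":0},{"linear":[0,0,0.3],"roll":0},{"linear":[0,0,0],"roll":0},{"linear":[0,0,0],"roll":0}]'
python3 -m jog '[{"linear":[0,0,0],"roll":0},{"linear":[0,0,0],"roll":0},{"linear":[0,0,0],"roll":0},{"linear":[0,0,0],"roll":0},{"linear":[0,0,0],"roll":0},{"linear":[0,0,0],"roll":0},{"linear":[0,0,0],"roll":0}]' -1 80
python3 -m jog '[{"linear":[0,0,-0.5],"roll":0},{"linear":[0,0,-0.8],"roll":0},{"linear":[0,0,-0.8],"roll":0},{"linear":[0,0,-0.8],"roll":0},{"linear":[0,0,-0.8],"roll":0},{"linear":[0,0,0],"roll":0},{"linear":[0,0,0],"roll":0}]'
python3 - <<'E'
from h import *
need(.528,.115,.168)
E
```

```text
time_s: 21.85
position: [0.4273, -0.3312, 0.0214]
tool_rot: [[0.068, 0.998, -0.0], [0.998, -0.068, 0.0], [0.0, -0.0, -1.0]]
ft_force: [0.1, -0.6, 1.1]
grip_width: 0.0856
gripper_force: 0.0
time_s: 22.43
position: [0.4273, -0.3317, 0.0225]
tool_rot: [[0.069, 0.998, 0.001], [0.998, -0.069, -0.001], [-0.001, 0.001, -1.0]]
ft_force: [-2.6, 1.6, 7.9]
grip_width: 0.0403
gripper_force: 80.7
time_s: 23.02
position: [0.4272, -0.3315, 0.1702]
tool_rot: [[0.069, 0.998, 0.001], [0.998, -0.069, -0.002], [-0.002, 0.002, -1.0]]
ft_force: [-0.9, -0.1, -4.9]
grip_width: 0.0405
gripper_force: 82.1
(0.528, 0.115, 0.168) units [11.31  1.75  0.04] yang -3.94
```

```bash

python3 -m jog '[{"linear":[0.5,0.1,0],"roll":0},{"linear":[0.8,0.15,0],"roll":0},{"linear":[0.9,0.15,0],"roll":0},{"linear":[0.9,0.15,0],"roll":0},{"linear":[0.9,0.15,0],"roll":0},{"linear":[0.9,0.15,0],"roll":0},{"linear":[0.9,0.15,0],"roll":0},{"linear":[0.9,0.15,0],"roll":0},{"linear":[0.9,0.15,0],"roll":0},{"linear":[0.9,0.15,0],"roll":0},{"linear":[0.9,0.15,0],"roll":0},{"linear":[0.9,0.15,0],"roll":0}]'
python3 -m jog '[{"linear":[0.6,0,0],"roll":0},{"linear":[0.41,0,0],"roll":0},{"linear":[0,0,0],"roll":0},{"linear":[0,0,0.5],"roll":0},{"linear":[0,0,0.8],"roll":0},{"linear":[0,0,0.8],"roll":0},{"linear":[0,0,0.6],"roll":0},{"linear":[0,0,0.3],"roll":0},{"linear":[0,0,0.2],"roll":0},{"linear":[0,0,0],"roll":0},{"linear":[0,0,0],"roll":0},{"linear":[0,0,0],"roll":0}]'
python3 -c "
from h import *
need(.528,.115,.034)"
```

```text
time_s: 24.02
position: [0.5243, 0.0767, 0.1671]
tool_rot: [[0.069, 0.998, -0.004], [0.998, -0.069, 0.0], [-0.0, -0.004, -1.0]]
ft_force: [1.2, -0.3, -4.1]
grip_width: 0.0403
gripper_force: 82.0
time_s: 25.02
position: [0.5285, 0.1148, 0.042]
tool_rot: [[0.069, 0.998, 0.001], [0.998, -0.069, -0.0], [0.0, 0.001, -1.0]]
ft_force: [-1.0, 0.7, -4.8]
grip_width: 0.0401
gripper_force: 82.0
(0.528, 0.115, 0.034) units [ 0.   -0.01  0.2 ] yang -3.95
```

```bash

python3 -m jog '[{"linear":[0,0,0.1],"roll":0},{"linear":[0,0,0.1],"roll":0},{"linear":[0,0,0],"roll":0},{"linear":[0,0,0],"roll":0},{"linear":[0,0,0],"roll":0}]'
python3 -m jog '[{"linear":[0,0,0],"roll":0},{"linear":[0,0,0],"roll":0},{"linear":[0,0,0],"roll":0},{"linear":[0,0,0],"roll":0},{"linear":[0,0,0],"roll":0},{"linear":[0,0,0],"roll":0},{"linear":[0,0,0],"roll":0}]' 1
python3 -m jog '[{"linear":[0,0,-0.5],"roll":0},{"linear":[0,0,-0.8],"roll":0},{"linear":[0,0,-0.9],"roll":0},{"linear":[0,0,-0.9],"roll":0},{"linear":[0,0,-0.9],"roll":0},{"linear":[0,0,-0.7],"roll":0},{"linear":[0,0,0],"roll":0},{"linear":[0,0,0],"roll":0}]'
python3 - <<'E'
from h import *
c=optics.calibration('wrist'); im=optics.get_image('wrist')[:,:,::-1]
for p in ((.528,.115,.076),(.5335,.195,.064),(.539,.275,.052)):print(proj(c,p))
cv2.imwrite('pics/w9.png',im)
E
```

```text
time_s: 25.43
position: [0.528, 0.1151, 0.0334]
tool_rot: [[0.069, 0.998, -0.0], [0.998, -0.069, -0.0], [-0.0, -0.0, -1.0]]
ft_force: [-0.2, 0.2, -4.7]
grip_width: 0.0404
gripper_force: 82.2
time_s: 26.02
position: [0.5281, 0.115, 0.0334]
tool_rot: [[0.069, 0.998, 0.0], [0.998, -0.069, -0.0], [0.0, 0.0, -1.0]]
ft_force: [-1.0, -0.3, -0.5]
grip_width: 0.0854
gripper_force: 0.0
time_s: 26.68
position: [0.5284, 0.1151, 0.2226]
tool_rot: [[0.069, 0.998, 0.003], [0.998, -0.069, 0.0], [0.0, 0.003, -1.0]]
ft_force: [-0.6, 0.7, -1.2]
grip_width: 0.0854
gripper_force: 0.0
(np.float64(324.24042120834577), np.float64(189.21449917098633))
(np.float64(324.1539087331198), np.float64(105.09764014690572))
(np.float64(324.0602188911256), np.float64(14.00216275546805))
```

View pics/w9.png

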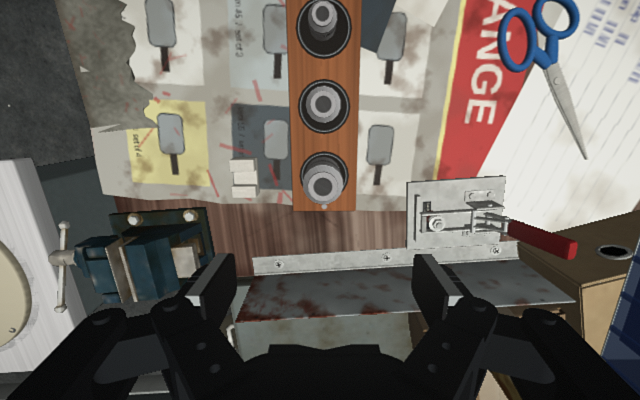

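All the dies in view stand centred: noses at (323,186), (323,104) and (322,14), against predictions of (324,189), (324,105) and (324,14). Die 32 on pad_1 was confirmed earlier. Handing in.

```bash
python3 -c "
from rig import env
print(env.close_job())"
```

```text
the job is handed in; nothing more can be done
None
```

I placed all four dies upright on their pads, 32, 44, 56 and 68 mm from the tray end (pad_1) to the gauge end (pad_4), and handed the job in at about 27 s; each looked centred to within a few millimetres in the wrist camera, but the hand-in returned no verdict.

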